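# Hold a torque arm out over the edge of a riser block

### The arm

A 7-joint arm with a two-finger parallel gripper is mounted at the origin on the work surface. World frame = base frame: x ahead of the robot, y to its left, z up, the work surface at z = 0. Lengths are in m, angles in rad, forces in N, time in s.
With the tool pointing down it reaches from about 0.375 to 0.925 m from the base axis. Payload 3.1 kg.
Tool frame: the origin (TCP) lies midway between the tips of the shut fingers; the grasp point (between the pads) lies 19 mm behind it; z points along the fingers, y is the direction in which the jaws open and shut (so a half turn about z gives the same grasp; the last joint's range is limited). The gripper opens to 85 mm and grips with 20 to 120 N. Pads are 22 mm wide; open, the fingers measure 114 mm over their backs; the gripper's body (76 mm by 85 mm) begins 54 mm behind the grasp point. The pads swing forward as they close: fully open they stand 13 mm farther back than shut.
Start: joints at [1.069, 0.383, 0.044, 1.598, -0.018, 1.161, -0.05], TCP at [0.255, -0.598, 0.231] pointing down, gripper open.
Joint ranges: [-2.61, 2.61], [-0.41, 2.15], [-1.48, 1.57], [0, 2.5], [-1.57, 4.71], [0.05, 1.97], [-2.85, 2.85]. Speed limits (rad/s): [2.79, 2.79, 3.14, 3.14, 3.14, 3.14, 3.14].

### API

Orientations are given as [roll, pitch, yaw] about the fixed x, y, z axes, in that order (R = Rz(yaw) Ry(pitch) Rx(roll)).
In Python, from bench import bot gives the robot as it stands.
- The arm moves only by the tool apply_moves, never from a script. Its argument "moves" is a list of rows, each a list of 7 numbers: the turn, a rotation vector about the tool's x, y, z in rad, then the shift along the tool's x, y, z in m, then the opening in per cent of the stroke, from 0 (shut) to 100 (fully open). In form: [[wx, wy, wz, dx, dy, dz, fingers], ...]. A call has 1 to 10 rows; each row is the pose to reach, as a shift and turn from the pose commanded when the call began, along the tool's axes at that moment; what a row does not reach only later rows make up. A row lasts 1/8 s, in which the tool goes at most 62.5 mm and 10.7 degrees, less where a joint would pass 70% of its speed; a pose out of reach is approached as far as the arm can. A call with a gripper value outside its range is refused whole. The fingers move at their own pace and stop on an object; "grip_force" is the grip in N (left out, the last holds). Time passes only in rows, so rows that repeat a pose let the fingers close. It gives the time, the measured TCP pose, the force and the opening at its end, in the units of the state.
- bot.observe(): the state, without advancing time (a new reading comes with each control period).
- bot.capture(name): name is "side" or "top" or "wrist"; returns a dict with "pixels" (420x560x3 uint8, red, green, blue), "fx", "fy", "cx", "cy" (pixels), "R" (3x3) and "t" (3): a world point X has camera coordinates R X + t. Camera axes: x right, y down, z forward; pixel columns grow to the right and rows downward; lengths in m; the calibration is good to about 2 mm. A picture is of the moment at which its call begins. There is no depth.
- bot.close_job(): hands the job in, once; it reports no verdict.
The state is a dict: "time_s": time; "q": joint angles; "joint_velocities": joint speeds; "joint_torque": joint torques, N m; "position": TCP position; "tcp_rot": TCP orientation; "ft_force": force on the tool from outside, world axes, zero at the start; "ft_torque": the same for the moment, N m; "gripper_width": finger opening in m.
Only numpy, scipy, OpenCV 4.12 (cv2) and the standard library are available. Lean on these libraries where they do the work, as an engineer would, in place of code of your own. Each camera call takes 0.05 s, during which the arm holds its last target.

### The job

Slide the steel torque arm outward along the top of the iron block, hub end first and without lifting it, until the black line marked across its bar lies right over the block's outer edge and the bar points squarely out from that edge, so that a colleague can get at the bush in the hub from underneath. It is hub-heavy and would tip off there, so finish while still holding it: bar flat on the block, steady, your grip or push kept on it. Do not disturb the wrench, the hammer or the loose flange.

Things in the scene. Friction and masses are not known exactly. Their poses are not given: they have to be found in the camera images.
- torque_arm: Loose steel torque arm, 0.75 to 1 kg, lying on the block: bar 36 mm wide, 10 mm thick, 113 mm long from line to tail end, with a round hub at the other end. Origin: underside, below the middle of the black 3 mm line across the bar. x along the bar to the hub, y across, z up. Centre of mass at x = +22 mm, so with the line at the edge it tips unless its tail side is held down.
- hub (a point): Centre of the hub on its underside (level with the bar's), 58 mm along the torque arm's x from the line. The hub is a steel ring 80 mm across, 22 mm high, with a brass bush of 40 mm bore standing 2 mm higher.
- tail (a point): Centre of the 16 mm eye in the bar's rounded tail end, on the underside, at x = -95 mm of the torque arm. The bar between tail and line is plain and parallel-sided.
- block: Cast-iron riser block, 240 (x) by 140 (y) by 80 mm high, flat top, ribbed sides, fixed. Origin: centre of its underside. Its x points to the outer edge, away from the robot within 40 degrees; the hub points that way too. At the start the line lies 70 to 125 mm inside that edge, and the torque arm is up to 0.2 rad out of square.
- edge (a point): Middle of the block's outer top edge (one of its two 140 mm edges), 80 mm above the bench, 120 mm along x from the block's centre. Axes as the block's: x straight outward, y along the edge, z up.
- wrench: Bystander: steel wrench 200 mm long lying on the bench, left of the block (seen along the block's x). Leave alone.
- hammer: Bystander: hammer 280 mm long lying on the bench, farther left. Leave alone.
- flange: Bystander: turned steel flange, 110 mm diameter, 28 mm high, lying on the bench right of the block. Leave alone.

How it is judged:
By the outcome, as a careful person would: the job done as asked, in the order asked, and still so for the second after the job is handed in, while the arm keeps its last pose, push and grip.
It also fails if it takes over 35 s, if anything falls off the work surface, if the arm or the gripper's body presses on something with over 40 N, if the wrist force passes 120 N, or if a joint passes its speed limit or range.

## Working session

There is one attempt and no reset: what is moved stays moved. The work goes in short steps, Python scripts to look and compute and a tool call to move; the robot and the scene stay as the last step left them, time stands still between calls to the robot, and variables do not carry over. Pictures are saved under pics/ and viewed, and the job is handed in when it is done.

Besides the shell and the picture viewer there is one more tool, called after "Call:" as name(argument=value, ...), one argument or row to a line, values as JSON. apply_moves: Moves the arm, as the interface text tells. Its arguments: {"type":"object","properties":{"moves":{"type":"array"},"grip_force":{"type":"number"}},"required":["moves"]}

```bash
mkdir -p pics; ls
python3 - <<'E'
from bench import bot
import cv2,pickle
s=bot.observe()
print({k:s[k] for k in("time_s","position","tcp_rot","ft_force","gripper_width")})
for n in("side","top","wrist"):
    c=bot.capture(n); pickle.dump(c,open(f"{n}0.pkl","wb")); cv2.imwrite(f"pics/{n}0.png",c["pixels"][:,:,::-1])
    print(n,c["fx"],c["cx"],c["cy"],-c["R"].T@c["t"])
E
```

```text
pics
{'time_s': 0.0, 'position': array([ 0.25502318, -0.59684226,  0.22985013]), 'tcp_rot': array([-3.13891830e+00,  1.32585749e-04,  4.03892802e-01]), 'ft_force': array([-0.63298884, -0.61031402,  0.84196226]), 'gripper_width': 0.0857215184338956}
side 392.64730549294745 280.70929721163304 206.9403563404807 [0.18307593 0.75235951 0.7259239 ]
top 404.174384324899 285.41729008135957 206.5688684853344 [0.45130037 0.12635175 0.96499107]
wrist 296.13749173334907 283.22050054237985 208.47766777658492 [ 0.32300555 -0.56830563  0.37240381]
```

View pics/top0.png

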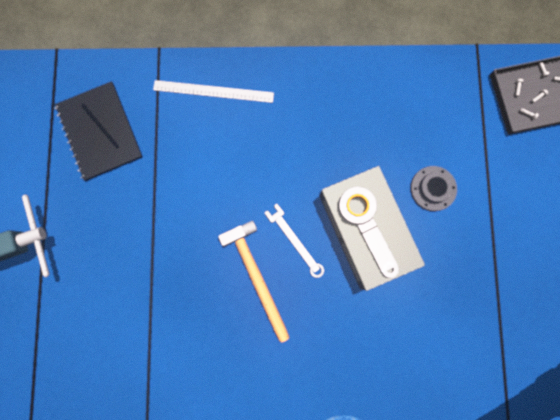

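View pics/side0.png

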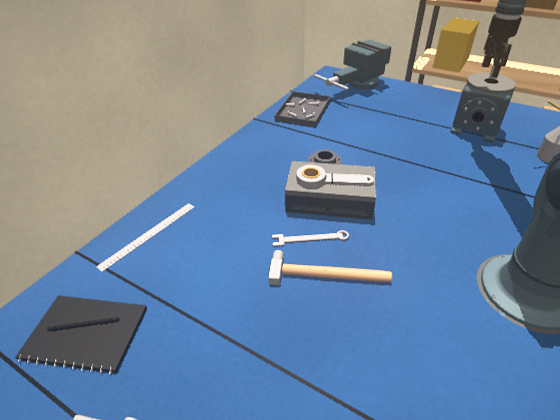

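Run:
```python
import cv2,pickle
c=pickle.load(open("top0.pkl","rb"))["pixels"][:,:,::-1]
a=cv2.resize(c[150:300,300:470],None,fx=4,fy=4,interpolation=cv2.INTER_CUBIC); cv2.imwrite("pics/top0z.png",a[:600])
c=pickle.load(open("side0.pkl","rb"))["pixels"][:,:,::-1]
a=cv2.resize(c[140:225,275:390],None,fx=6,fy=6,interpolation=cv2.INTER_CUBIC); cv2.imwrite("pics/side0z.png",a)
```

```text
(no output)
```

View pics/top0z.png

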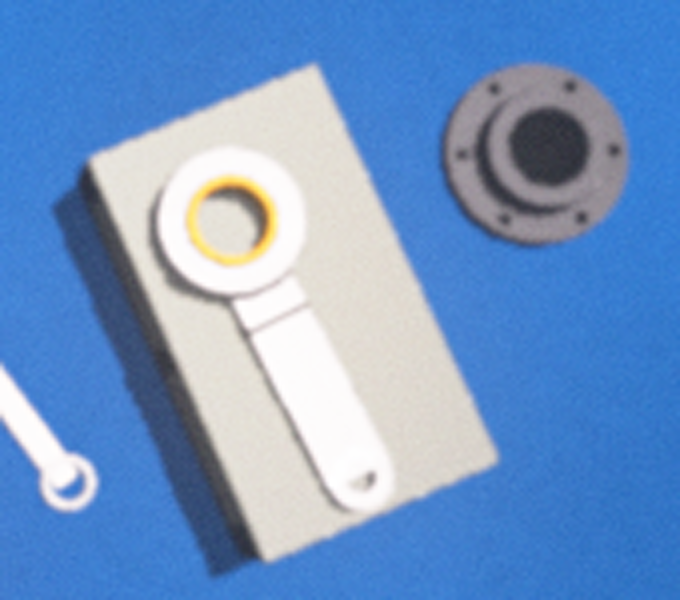

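View pics/side0z.png

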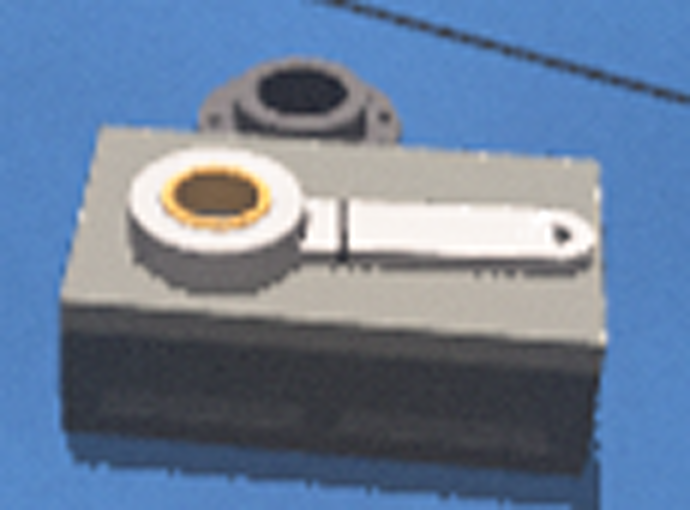

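```bash
cat > h.py <<'E'
import numpy as np,cv2
def ray(c,uv,z):
    uv=np.atleast_2d(uv).astype(float)
    d=np.c_[(uv[:,0]-c["cx"])/c["fx"],(uv[:,1]-c["cy"])/c["fy"],np.ones(len(uv))]@c["R"]
    o=-c["R"].T@c["t"]
    return o+d*((z-o[2])/d[:,2])[:,None]
def proj(c,X):
    p=np.atleast_2d(X)@c["R"].T+c["t"]; return np.c_[p[:,0]/p[:,2]*c["fx"]+c["cx"],p[:,1]/p[:,2]*c["fy"]+c["cy"]]
E
python3 - <<'E'
from h import *
import pickle
c=pickle.load(open("top0.pkl","rb")); p=c["pixels"]
hsv=cv2.cvtColor(p,cv2.COLOR_RGB2HSV)
roi=np.zeros(p.shape[:2],np.uint8); roi[155:300,312:435]=1
def big(m):
    k,_=cv2.findContours(m,cv2.RETR_EXTERNAL,cv2.CHAIN_APPROX_NONE); return max(k,key=cv2.contourArea)
print(p[250,360],p[275,375],p[240,375],p[225,350],p[200,420],p[185,350])
m=((p[:,:,0]>110)*roi).astype(np.uint8)
k=big(m)
W=ray(c,k[:,0,:],0.08)[:,:2]
r=cv2.minAreaRect(W.astype(np.float32)); print("rect",r); b=cv2.boxPoints(r); print(b)
ar=((p.min(2)>212)*roi).astype(np.uint8)
ka=big(cv2.morphologyEx(ar,cv2.MORPH_CLOSE,np.ones((3,3),np.uint8)))
print(len(ka),cv2.minAreaRect(ka))
# brass bush
g=((p[:,:,0].astype(int)-p[:,:,2]>60)*roi).astype(np.uint8); kg=big(g); print("bush",cv2.fitEllipse(kg)); hub=ray(c,cv2.fitEllipse(kg)[0],.104)[0];print("hub",hub)
# bar axis: row-wise/in world at z=.09
ys,xs=np.nonzero(ar); Wp=ray(c,np.c_[xs,ys],.09)[:,:2]
d=np.linalg.norm(Wp-hub[:2],axis=1); q=Wp[(d>.065)&(d<.14)]
v=cv2.fitLine(q.astype(np.float32),cv2.DIST_L2,0,.01,.01).ravel(); print(v,"dirdeg",np.degrees(np.arctan2(v[1],v[0])))
print("max d",d.max())
E
```

```text
[228 221 215] [224 217 210] [253 251 251] [198 193 185] [156 152 157] [229 225 215]
rect ((0.5275797843933105, -0.06702116131782532), (0.24328872561454773, 0.14329898357391357), 22.094833374023438)
[[ 0.38791838 -0.04638882]
 [ 0.44181898 -0.1791643 ]
 [ 0.6672412  -0.0876535 ]
 [ 0.6133406   0.04512198]]
530 ((372.29632568359375, 227.06124877929688), (108.90005493164062, 59.93724060058594), 66.13982391357422)
bush ((357.5809020996094, 204.6128387451172), (21.294198989868164, 21.86821937561035), 128.71702575683594)
hub [ 0.57349955 -0.03207734  0.104     ]
[ 0.99984133 -0.01781193  0.51298946 -0.06079073] dirdeg -1.0206025
max d 0.1788744377074002
```

```bash
cat > m.py <<'E'
from h import *
def big(m):
    k,_=cv2.findContours(m.astype(np.uint8),cv2.RETR_EXTERNAL,cv2.CHAIN_APPROX_NONE); return max(k,key=cv2.contourArea)
E
python3 - <<'E'
from m import *
import pickle
c=pickle.load(open("top0.pkl","rb")); p=c["pixels"]
roi=np.zeros(p.shape[:2],np.uint8); roi[155:300,312:435]=1
# refine outline with subpixel-fit edges: block edges lines
m=((p[:,:,0]>110)*roi).astype(np.uint8); W=ray(c,big(m)[:,0,:],.08)[:,:2]
(cx,cy),sz,a=cv2.minAreaRect(W.astype(np.float32)); th=np.radians(a)
L=(W-[cx,cy])@np.array([[np.cos(th),-np.sin(th)],[np.sin(th),np.cos(th)]])
for nm,i,s,lim in(("outer",0,1,.055),("inner",0,-1,.055),("left",1,1,.1),("right",1,-1,.1)):
    q=L[(s*L[:,i]>(.112 if i==0 else .062))&(abs(L[:,1-i])<lim)]
    f=np.polyfit(q[:,1-i],q[:,i],1); print(nm,len(q),f)
print(cx,cy,a)
ar=((p.min(2)>240)*roi).astype(np.uint8)
cv2.imwrite("pics/ar.png",cv2.resize(ar[150:300,300:470]*255,None,fx=4,fy=4))
hub=np.array([.5735,-.0321])
ys,xs=np.nonzero(ar); Wp=ray(c,np.c_[xs,ys],.09)[:,:2]
d=np.linalg.norm(Wp-hub,axis=1)
for lo,hi in((.065,.13),(.065,.1),(.07,.12)):
    q=Wp[(d>lo)&(d<hi)]
    v=cv2.fitLine(q.astype(np.float32),cv2.DIST_HUBER,0,.001,.001).ravel(); print(v,"deg",np.degrees(np.arctan2(v[1],v[0])))
print(d.max(), Wp[d.argmax()])
# line profile along the bar
import math
dr=np.array([v[0],v[1]])
gray=cv2.cvtColor(p,cv2.COLOR_RGB2GRAY).astype(np.float32)
P=np.array([.5735,-.0321]); n=np.array([-dr[1],dr[0]]); off=(np.array(v[2:])-P)@n; print("off",off)
for s in np.arange(.045,.075,.002):
    val=[]
    for y in(-.01,-.005,0,.005,.01):
        X=P+n*(off+y)-dr*s
        u=proj(c,[[X[0],X[1],.09]]).astype(np.float32)
        val.append(cv2.remap(gray,u[:,:1],u[:,1:],cv2.INTER_LINEAR)[0,0])
    print(round(s,3),np.mean(val).round())
E
```

```text
outer 45 [0.00063041 0.1206966 ]
inner 46 [-0.00034133 -0.12009099]
left 84 [0.00173827 0.07037197]
right 83 [-0.00055406 -0.07060218]
0.5275797843933105 -0.06702116131782532 22.094833374023438
[ 0.9015007   0.4327777   0.48622525 -0.07450497] deg 25.643969
[ 0.9342509  -0.3566164   0.5016598  -0.06848372] deg -20.892542
[ 0.9079399   0.4191003   0.48848662 -0.07341427] deg 24.7778
0.17709030901372697 [0.42487439 0.06418814]
off -0.0018817358849377921
0.045 251.0
0.047 253.0
0.049 253.0
0.051 253.0
0.053 253.0
0.055 247.0
0.057 226.0
0.059 226.0
0.061 244.0
0.063 252.0
0.065 252.0
0.067 252.0
0.069 252.0
0.071 252.0
0.073 252.0
```

View pics/ar.png

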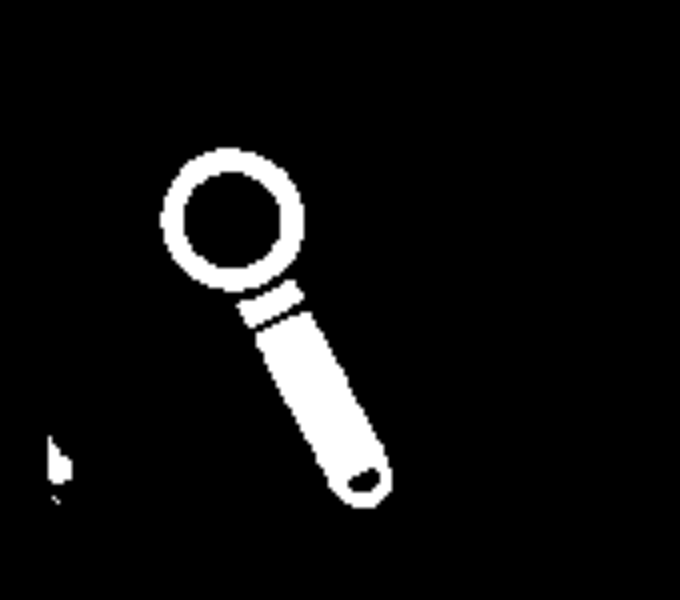

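```bash
cat >> m.py <<'E'
BC=np.array([.52758,-.06702]); BT=np.radians(22.09)
BX=np.array([np.cos(BT),np.sin(BT)]); BY=np.array([-BX[1],BX[0]])
EDGE=BC+BX*.1203
def bar(c,hub,lo=.065,hi=.13,thr=240,z=.09):
    m=(c["pixels"].min(2)>thr).astype(np.uint8); ys,xs=np.nonzero(m)
    W=ray(c,np.c_[xs,ys],z)[:,:2]-hub
    W=W@np.c_[-BX,BY]
    # per slice middle of the bar
    out=[]
    for s in np.arange(lo,hi,.004):
        q=W[(abs(W[:,0]-s)<.002)&(abs(W[:,1])<.045),1]
        if len(q)>5: out.append((s,(q.min()+q.max())/2,np.ptp(q)))
    o=np.array(out); f=np.polyfit(o[:,0],o[:,1],1)
    return f,o
E
python3 - <<'E'
from m import *
import pickle
c=pickle.load(open("top0.pkl","rb"))
hub=np.array([.5735,-.0321])
f,o=bar(c,hub); print(f,np.round(o[:,2],3))
ang=BT-f[0]; print("arm yaw",np.degrees(ang))
d=np.array([np.cos(ang),np.sin(ang)])
line=hub-BX*.058+BY*(f[1]+f[0]*.058)
print("line",line,"hub-fit line",hub-.058*d,"inside edge",(EDGE-line)@BX,"lat",(line-BC)@BY)
for x in(-.04,-.045,-.05,-.055): print(x,line+d*x)
E
```

```text
[-6.66913028e-02 -1.68168346e-05] [0.031 0.033 0.033 0.033 0.034 0.034 0.034 0.033 0.035 0.035 0.033 0.033
 0.033 0.033 0.034 0.033 0.033]
arm yaw 25.911130180968186
line [ 0.5212185  -0.05751137] hub-fit line [ 0.52133057 -0.05744464] inside edge 0.12261868648529564 lat 0.011202967681693531
-0.04 [ 0.48523959 -0.07499043]
-0.045 [ 0.48074222 -0.07717531]
-0.05 [ 0.47624486 -0.07936019]
-0.055 [ 0.47174749 -0.08154507]
```

Call:
apply_moves(
  moves=[
    [0, 0, -0.048, 0.402, -0.39, 0, 56],
    [0, 0, -0.048, 0.402, -0.39, 0, 56],
    [0, 0, -0.048, 0.402, -0.39, 0, 56],
    [0, 0, -0.048, 0.402, -0.39, 0, 56],
    [0, 0, -0.048, 0.402, -0.39, 0, 56],
    [0, 0, -0.048, 0.402, -0.39, 0, 56],
    [0, 0, -0.048, 0.402, -0.39, 0, 56],
    [0, 0, -0.048, 0.402, -0.39, 0, 56],
    [0, 0, -0.048, 0.402, -0.39, 0, 56],
    [0, 0, -0.048, 0.402, -0.39, 0, 56],
  ],
  grip_force=30,
)

```text
time_s: 1.4
position: [0.4734, -0.0746, 0.2316]
tcp_rot: [-3.14, -0.002, 0.463]
ft_force: [0.6, -0.2, -0.2]
gripper_width: 0.0481
```

Call:
apply_moves(
  moves=[
    [0, 0, 0, 0, 0, 0.07, 56],
    [0, 0, 0, 0, 0, 0.07, 56],
    [0, 0, 0, 0, 0, 0.07, 56],
  ],
)

```text
time_s: 1.78
position: [0.4713, -0.082, 0.1612]
tcp_rot: [-3.141, 0.001, 0.45]
ft_force: [0.4, 0.1, -0.1]
gripper_width: 0.048
```

Run:
```python
from m import *
from bench import bot
import pickle
for i in range(2):
    s=bot.observe(); print(s["position"],s["tcp_rot"],s["ft_force"],s["gripper_width"])
for n in("wrist","top","side"):
    c=bot.capture(n); pickle.dump(c,open(f"{n}1.pkl","wb")); cv2.imwrite(f"pics/{n}1.png",c["pixels"][:,:,::-1])
```

```text
[ 0.47129021 -0.08195324  0.16123522] [-3.14084648e+00  1.19006092e-03  4.50408513e-01] [ 0.39459499  0.11036123 -0.13225736] 0.04803696120515519
[ 0.47129021 -0.08195324  0.16123522] [-3.14084648e+00  1.19006092e-03  4.50408513e-01] [ 0.39459499  0.11036123 -0.13225736] 0.04803696120515519
```

View pics/wrist1.png

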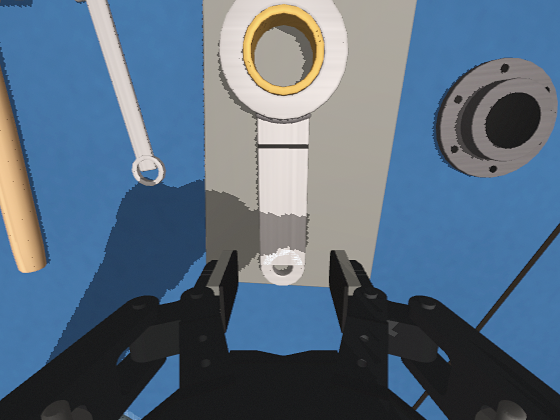

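View pics/top1.png

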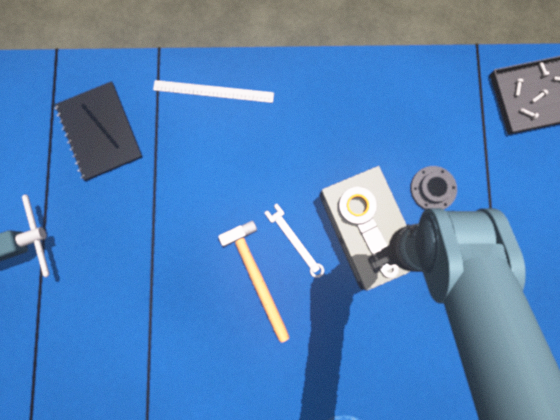

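Run:
```python
from m import *
import pickle
c=pickle.load(open("wrist1.pkl","rb"));p=c["pixels"]
g=cv2.cvtColor(p,cv2.COLOR_RGB2GRAY)
for r in(130,160,180,200): print(r,g[r,250:266],g[r,300:316])
l=ray(c,[[283,146]],.09)[0]; print("line",l)
print(ray(c,[[283,146],[257,160],[308,160],[262,240],[306,240]],.09))
t=np.array([.4713,-.082]); th=.4504
e=np.array([np.cos(th),np.sin(th)]); n=np.array([-e[1],e[0]])
print((l[:2]-t)@e,(l[:2]-t)@n)
```

```text
130 [163 163 163 165 152  86  87 132 203 229 222 220 219 221 224 222] [224 224 224 224 223 224 228 224 192 142 165 165 164 164 164 164]
160 [162 162 162 162 163 166 153  87 151 215 222 219 218 220 222 221] [222 221 221 221 222 226 224 197 145 164 164 164 164 163 163 163]
180 [161 161 161 162 163 151  85  86 131 202 225 218 217 218 219 220] [221 220 220 220 222 224 217 175 160 162 162 162 162 162 163 162]
200 [160 161 161 161 162 164 167 152  98 170 218 217 216 217 218 219] [219 218 218 219 221 217 186 139 162 162 162 161 161 161 161 162]
line [ 0.52110357 -0.05778679  0.09      ]
[[ 0.52110357 -0.05778679  0.09      ]
 [ 0.50408628 -0.04528137  0.09      ]
 [ 0.52003405 -0.07823962  0.09      ]
 [ 0.44925947 -0.074363    0.09      ]
 [ 0.46418595 -0.10520314  0.09      ]]
0.055377442660743556 0.00011773328899507621
```

Call:
apply_moves(
  moves=[
    [0, 0, 0, 0, 0, 0.04, 56],
    [0, 0, 0, 0, 0, 0.07, 56],
    [0, 0, 0, 0, 0, 0.077, 56],
    [0, 0, 0, 0, 0, 0.079, 56],
    [0, 0, 0, 0, 0, 0.079, 56],
  ],
)

```text
time_s: 2.55
position: [0.4733, -0.0813, 0.0838]
tcp_rot: [3.14, -0.002, 0.452]
ft_force: [0.3, 0.2, 0.7]
gripper_width: 0.048
```

Run:
```python
from m import *
from bench import bot
import pickle
for n in("wrist","side"):
    c=bot.capture(n); pickle.dump(c,open(f"{n}2.pkl","wb")); cv2.imwrite(f"pics/{n}2.png",c["pixels"][:,:,::-1])
p=c["pixels"][140:225,275:390,::-1]; cv2.imwrite("pics/side2z.png",cv2.resize(p,None,fx=6,fy=6,interpolation=cv2.INTER_CUBIC))
```

```text
(no output)
```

View pics/wrist2.png

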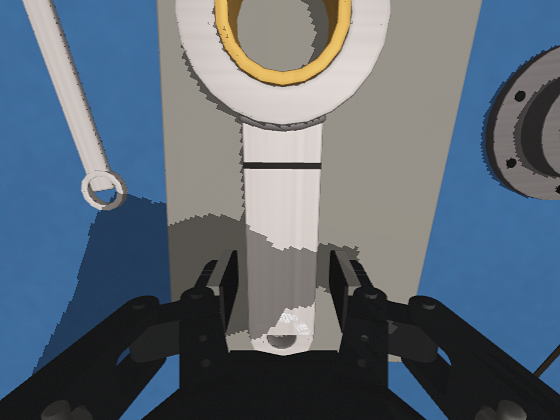

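View pics/side2z.png

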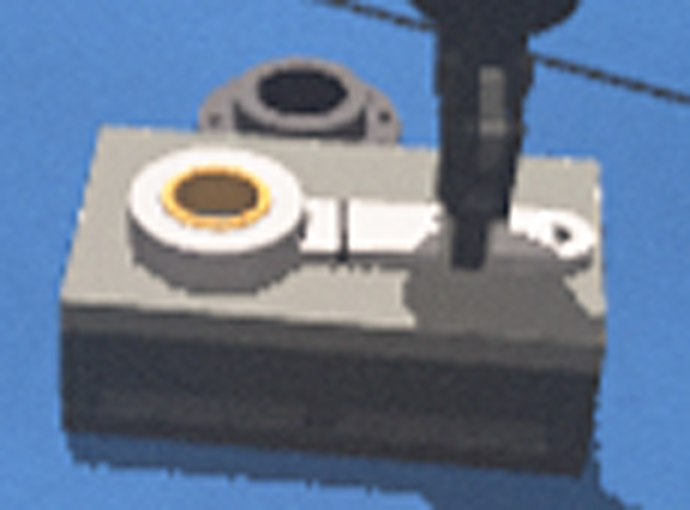

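Call:
apply_moves(
  moves=[
    [0, 0, 0, 0, 0, 0.001, 56],
    [0, 0, 0, 0, 0, 0.003, 56],
    [0, 0, 0, 0, 0, 0.003, 56],
  ],
)

```text
time_s: 3.02
position: [0.4716, -0.0811, 0.0791]
tcp_rot: [-3.141, 0.0, 0.452]
ft_force: [-0.6, 0.1, -0.1]
gripper_width: 0.0477
```

Run:
```python
from m import *
import pickle
c=pickle.load(open("side2.pkl","rb"))
# tip pixel: intersect with plane through tool x,z at lateral offset
o=-c["R"].T@c["t"]; P=ray(c,[[353,185.2]],0)[0]; d=P-o
th=.452;n=np.array([-np.sin(th),np.cos(th),0]); t=np.array([.4723,-.0816,0])
for off in(.024,.03,.036,.042):
    k=(off-(o-t)@n)/(d@n); print(off,o+k*d)
```

```text
0.024 [ 0.45926974 -0.06124725  0.08062572]
0.03 [ 0.45732593 -0.05552121  0.08516724]
0.036 [ 0.45538212 -0.04979516  0.08970875]
0.042 [ 0.4534383  -0.04406911  0.09425027]
```

Call:
apply_moves(
  moves=[
    [0, 0, 0, 0, 0, 0.001, 56],
    [0, 0, 0, 0, 0, 0.0015, 56],
    [0, 0, 0, 0, 0, 0.0015, 56],
  ],
)

```text
time_s: 3.4
position: [0.4717, -0.0811, 0.0777]
tcp_rot: [-3.141, 0.0, 0.452]
ft_force: [-0.5, 0.3, 0.5]
gripper_width: 0.0473
```

Call:
apply_moves(
  moves=[
    [0, 0, 0, 0, 0, 0.001, 56],
    [0, 0, 0, 0, 0, 0.001, 56],
  ],
)

```text
time_s: 3.65
position: [0.4719, -0.0811, 0.0775]
tcp_rot: [3.141, 0.0, 0.452]
ft_force: [-1.8, 0.2, 5.2]
gripper_width: 0.0479
```

Call:
apply_moves(
  moves=[
    [0, 0, 0, 0, 0, -0.003, 56],
    [0, 0, 0, 0, 0, -0.003, 40],
    [0, 0, 0, 0, 0, -0.003, 30],
    [0, 0, 0, 0, 0, -0.003, 30],
    [0, 0, 0, 0, 0, -0.003, 30],
    [0, 0, 0, 0, 0, -0.003, 30],
  ],
  grip_force=25,
)

```text
time_s: 4.4
position: [0.4721, -0.0811, 0.0802]
tcp_rot: [3.141, -0.0, 0.452]
ft_force: [-1.1, -0.7, 5.0]
gripper_width: 0.0352
```

Run:
```python
from m import *
from bench import bot
import pickle
s=bot.observe(); print(s["ft_force"],s["ft_torque"])
for n in("wrist",):
    c=bot.capture(n); pickle.dump(c,open(f"{n}3.pkl","wb")); cv2.imwrite(f"pics/{n}3.png",c["pixels"][:,:,::-1])
```

```text
[-1.08369383 -0.70301228  5.0059518 ] [ 0.11744992  0.29593176 -0.10597782]
```

View pics/wrist3.png

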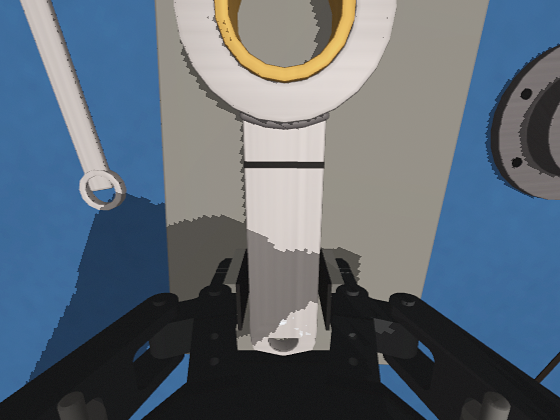

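Call:
apply_moves(
  moves=[
    [0, 0, 0, 0, 0, 0, 30],
    [0, 0, 0, 0, 0, 0, 30],
    [0, 0, 0.003, 0.004, 0, 0, 30],
    [0, 0, 0.008, 0.012, 0.0005, 0, 30],
    [0, 0, 0.016, 0.022, 0.001, 0, 30],
    [0, 0, 0.022, 0.032, 0.0013, 0, 30],
    [0, 0, 0.028, 0.042, 0.0017, 0, 30],
    [0, 0, 0.034, 0.05, 0.002, 0, 30],
    [0, 0, 0.034, 0.052, 0.002, 0, 30],
    [0, 0, 0.034, 0.052, 0.002, 0, 30],
  ],
  grip_force=100,
)

```text
time_s: 5.7
position: [0.5137, -0.065, 0.0807]
tcp_rot: [3.141, 0.015, 0.415]
ft_force: [-14.3, -6.1, 21.8]
gripper_width: 0.0328
```

Run:
```python
from m import *
from bench import bot
import pickle
s=bot.observe(); print(s["position"],s["ft_force"],s["ft_torque"],s["gripper_width"])
for n in("wrist",):
    c=bot.capture(n); pickle.dump(c,open(f"{n}4.pkl","wb")); cv2.imwrite(f"pics/{n}4.png",c["pixels"][:,:,::-1])
```

```text
[ 0.51372837 -0.06500808  0.08066593] [-14.25490641  -6.08297621  21.81779197] [-1.1992165   2.95528409  0.02920486] 0.03282828228904235
```

View pics/wrist4.png

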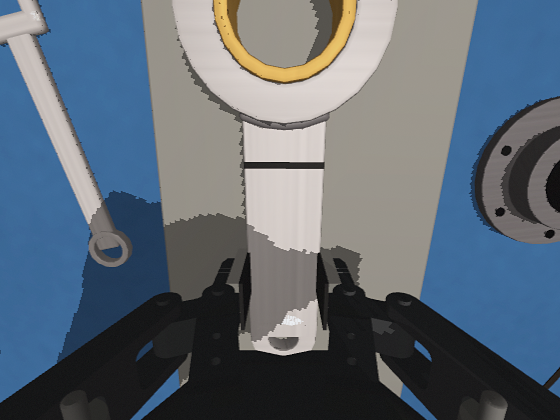

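Call:
apply_moves(
  moves=[
    [0, 0, 0.003, 0.005, 0, -0.001, 30],
    [0, 0, 0.008, 0.013, 0, -0.002, 30],
    [0, 0, 0.013, 0.022, 0, -0.002, 30],
    [0, 0, 0.018, 0.031, 0, -0.002, 30],
    [0, 0, 0.023, 0.04, 0, -0.002, 30],
    [0, 0, 0.028, 0.049, 0, -0.002, 30],
    [0, 0, 0.032, 0.056, 0, -0.002, 30],
    [0, 0, 0.033, 0.058, 0, -0.002, 30],
    [0, 0, 0.033, 0.058, 0, -0.002, 30],
  ],
)

```text
time_s: 6.88
position: [0.5684, -0.0395, 0.0808]
tcp_rot: [-3.142, 0.01, 0.383]
ft_force: [-7.1, -1.9, 7.1]
gripper_width: 0.0333
```

Run:
```python
from m import *
from bench import bot
import pickle
s=bot.observe(); print(s["time_s"],s["position"],s["tcp_rot"],s["ft_force"],s["ft_torque"],s["gripper_width"])
for n in("wrist","top"):
    c=bot.capture(n); pickle.dump(c,open(f"{n}5.pkl","wb")); cv2.imwrite(f"pics/{n}5.png",c["pixels"][:,:,::-1])
p=c["pixels"][150:300,300:470,::-1]; cv2.imwrite("pics/top5z.png",cv2.resize(p,None,fx=4,fy=4,interpolation=cv2.INTER_CUBIC))
```

```text
6.875 [ 0.56835279 -0.03953264  0.08078371] [-3.14153428  0.01022564  0.38324858] [-7.14510164 -1.94932269  7.06807459] [-0.62979251  1.40244329 -0.06271964] 0.03328327403314639
```

View pics/wrist5.png

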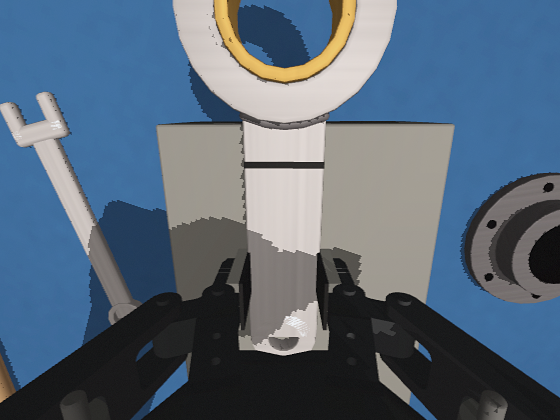

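View pics/top5z.png

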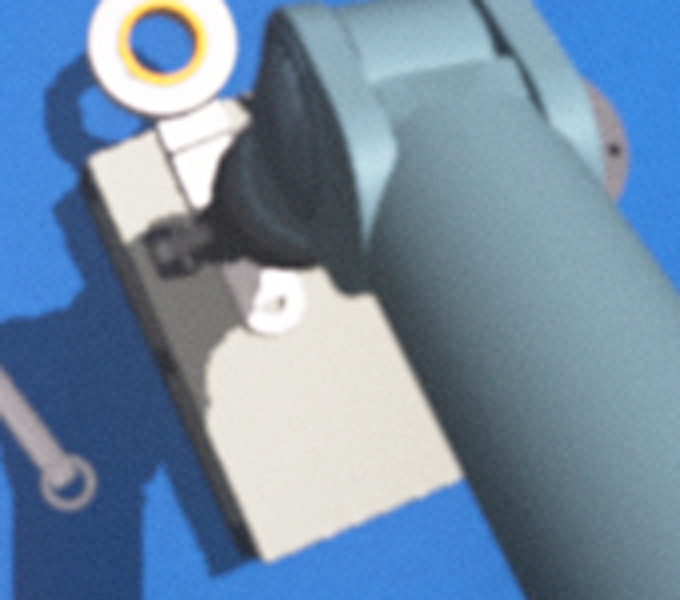

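```bash
cat > w.py <<'E'
from m import *
def prof_edge(v,sign):  # strongest signed gradient, subpixel
    g=np.gradient(cv2.GaussianBlur(v.astype(np.float32).reshape(1,-1),(0,0),1)[0])*sign
    i=int(g[1:-1].argmax())+1; a,b,c_=g[i-1:i+2]; return i+.5*(a-c_)/(a-2*b+c_)
def meas(c,r0,r1,l0,l1,xl,xr,barrows,dark=None):
    # r0,r1: rows bracketing block edge; l0,l1 rows bracketing black line
    p=c["pixels"]; red=p[:,:,0]; g=cv2.cvtColor(p,cv2.COLOR_RGB2GRAY)
    E=[]
    for u in list(range(xl[0],xl[1],3))+list(range(xr[0],xr[1],3)):
        E.append((u,r0+prof_edge(red[r0:r1,u],1)))
    E=ray(c,E,.08)[:,:2]
    Lp=[]
    for u in range(251,318,3):
        w=np.clip(150-g[l0:l1,u].astype(float),0,None)
        Lp.append((u,l0+(w*np.arange(l1-l0)).sum()/w.sum()))
    Lw=ray(c,Lp,.09)[:,:2]
    A=[];B=[]
    for r in barrows:
        A.append((235+prof_edge(g[r,235:265],1),r)); B.append((305+prof_edge(g[r,305:340],-1),r))
    A=ray(c,A,.09)[:,:2];B=ray(c,B,.09)[:,:2]
    def fit(q):
        v=cv2.fitLine(q.astype(np.float32),cv2.DIST_HUBER,0,1e-4,1e-4).ravel(); return v[:2],v[2:]
    ev,ep=fit(E); out=np.array([ev[1],-ev[0]]); out*=np.sign(out@BX)
    ang=lambda v:np.degrees(np.arctan2(v[1]*np.sign(v@BX),v[0]*np.sign(v@BX)))
    lv,lp=fit(Lw); d=(Lw-ep)@out
    print("edge normal deg",ang(out),"resid mm",1e3*np.abs((E-ep)@out).max(),"edge pos along BX vs top:",1e3*(ep-EDGE)@BX)
    print("line outward of edge mm: mean",1e3*d.mean(),"min/max",1e3*d.min(),1e3*d.max())
    a=fit(A)[0];b=fit(B)[0]; print("bar deg",ang(a),ang(b),"line normal deg",ang(np.array([lv[1],-lv[0]])),"width mm",1e3*np.linalg.norm(A.mean(0)-B.mean(0)))
E
python3 - <<'E'
from w import *
import pickle
c=pickle.load(open("wrist5.pkl","rb"))
meas(c,114,140,155,175,(165,236),(335,448),range(172,210,3))
r=c["pixels"][:,:,0]
print(r[116:132,200],r[116:132,400])
g=cv2.cvtColor(c["pixels"],cv2.COLOR_RGB2GRAY);print(g[156:174,285],g[190,235:265],g[190,310:335])
E
```

```text
edge normal deg 22.13466746743346 resid mm 0.2027555389912862 edge pos along BX vs top: -0.6082974506965835
line outward of edge mm: mean -17.263966395039034 min/max -17.37094167490938 -17.188903387184883
bar deg 22.264378109714055 21.631145182995194 line normal deg 21.686216119727856 width mm 34.95133277284428
[ 64  64  64  63  65  47  28  43  83 142 145 158 159 157 157 158] [ 63  64  64  64  66  35  51  56 127 142 156 164 163 162 163 163]
[213 213 213 214 218 183  35  44  46  47  43  42 149 220 214 212 212 212] [154 153 154 154 154 154 154 155 157 141 114 186 210 208 206 206 205 205
 207 209 210 208 206 206 207 207 208 208 209 211] [211 211 210 211 210 210 210 211 213 213 213 205 175 134 156 157 156 157
 157 156 156 156 155 156 157]
```

Call:
apply_moves(
  moves=[
    [0, 0, -0.001, 0.004, 0, 0, 30],
    [0, 0, -0.002, 0.009, 0, 0, 30],
    [0, 0, -0.003, 0.013, 0, 0, 30],
    [0, 0, -0.003, 0.016, 0, 0.0005, 30],
    [0, 0, -0.003, 0.017, 0, 0.001, 30],
    [0, 0, -0.003, 0.017, 0, 0.001, 30],
    [0, 0, -0.003, 0.017, 0, 0.001, 30],
  ],
)

```text
time_s: 7.85
position: [0.5825, -0.0341, 0.0807]
tcp_rot: [3.141, 0.014, 0.386]
ft_force: [-11.9, -3.9, 15.0]
gripper_width: 0.0331
```

Run:
```python
from w import *
from bench import bot
import pickle
s=bot.observe(); print(s["time_s"],s["position"],s["tcp_rot"],s["ft_force"],s["ft_torque"],s["gripper_width"])
for n in("wrist","top","side"):
    c=bot.capture(n); pickle.dump(c,open(f"{n}6.pkl","wb")); cv2.imwrite(f"pics/{n}6.png",c["pixels"][:,:,::-1])
p=c["pixels"][140:225,255:390,::-1]; cv2.imwrite("pics/side6z.png",cv2.resize(p,None,fx=5,fy=5,interpolation=cv2.INTER_CUBIC))
```

```text
7.85 [ 0.58253269 -0.03414917  0.08073387] [3.1413764  0.01436726 0.38575564] [-11.87105766  -3.88039433  14.95887599] [-0.83662534  2.4742917   0.06343222] 0.03313100073743241
```

View pics/wrist6.png

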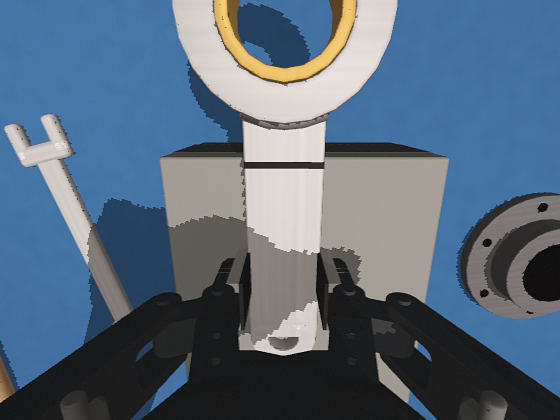

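View pics/side6z.png

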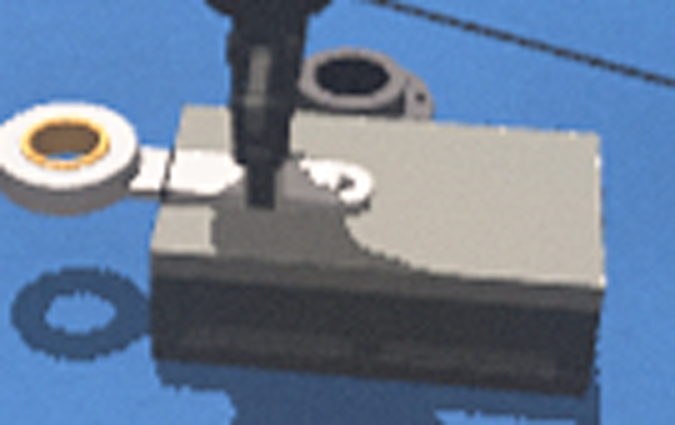

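Run:
```python
from w import *
import pickle
c=pickle.load(open("wrist6.pkl","rb"))
meas(c,148,172,157,173,(170,236),(335,440),range(174,210,3))
c=pickle.load(open("top6.pkl","rb"))
p=c["pixels"]; 
g=((p[:,:,0].astype(int)-p[:,:,2]>60)).astype(np.uint8); g[:, :300]=0; g[220:]=0;g[:,400:]=0
e=cv2.fitEllipse(big(g)); h=ray(c,e[0],.104)[0,:2]; print("top hub",h,"outward of edge mm",1e3*(h-EDGE)@BX,"(want 58) lat",1e3*(h-BC)@BY,e[1])
p=p[140:220,305:405,::-1]; cv2.imwrite("pics/top6z.png",cv2.resize(p,None,fx=7,fy=7,interpolation=cv2.INTER_CUBIC))
```

```text
edge normal deg 22.117366477842356 resid mm 0.030181127722007227 edge pos along BX vs top: -0.5918942012556654
line outward of edge mm: mean -2.0994267114086482 min/max -2.2988307485612105 -2.046499440531916
bar deg 22.165325267885102 21.76752625082604 line normal deg 22.135110127059182 width mm 34.919952606532895
top hub [0.68630493 0.00806416] outward of edge mm 55.00995157556596 (want 58) lat 9.882050532679195 (20.490468978881836, 21.42238426208496)
```

View pics/top6z.png

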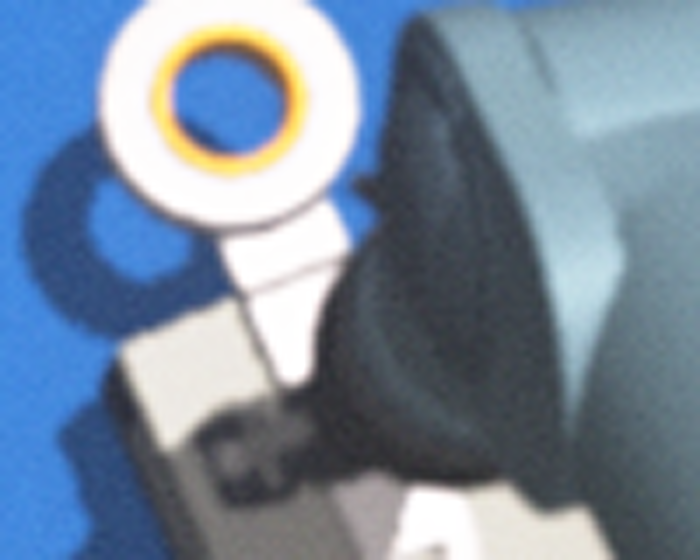

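Call:
apply_moves(
  moves=[
    [0, 0, 0, 0, 0, -0.0005, 30],
    [0, 0, 0, 0.001, 0, -0.001, 30],
    [0, 0, 0, 0.002, 0, -0.001, 30],
    [0, 0, 0, 0.002, 0, -0.001, 30],
    [0, 0, 0, 0.002, 0, -0.001, 30],
    [0, 0, 0, 0.002, 0, -0.001, 30],
  ],
)

```text
time_s: 8.75
position: [0.5853, -0.033, 0.0809]
tcp_rot: [3.141, 0.012, 0.386]
ft_force: [-8.6, -3.5, 8.5]
gripper_width: 0.0329
```

```bash
cat > chk.py <<'E'
from w import *
from bench import bot
import pickle,sys
k=sys.argv[1]
s=bot.observe(); print(s["time_s"],s["position"],s["tcp_rot"],s["ft_force"],s["ft_torque"],s["gripper_width"])
C={}
for n in("wrist","top","side"):
    c=C[n]=bot.capture(n); cv2.imwrite(f"pics/{n}{k}.png",c["pixels"][:,:,::-1])
pickle.dump(C,open(f"C{k}.pkl","wb"))
meas(C["wrist"],150,176,157,173,(170,236),(335,440),range(174,210,3))
for n in("top","side"):
    c=C[n]; p=c["pixels"]; g=((p[:,:,0].astype(int)-p[:,:,2]>60)).astype(np.uint8)
    u=proj(c,[[.686,.01,.104]])[0].astype(int); M=np.zeros_like(g); M[u[1]-20:u[1]+20,u[0]-25:u[0]+25]=1; g*=M
    e=cv2.fitEllipse(cv2.convexHull(big(g))); h=ray(c,e[0],.104)[0,:2]; print(n,"hub",h,"beyond edge",1e3*(h-EDGE)@BX,"lat",1e3*(h-BC)@BY)
E
python3 chk.py 7
```

```text
8.75 [ 0.58527443 -0.03298017  0.08092687] [3.14142118 0.0118704  0.38592191] [-8.57860029 -3.48515416  8.53286353] [-0.74967074  1.80714353  0.01195072] 0.03285770724546212
edge normal deg 22.10939455624549 resid mm 0.0270630252166384 edge pos along BX vs top: -0.5903928429395151
line outward of edge mm: mean 0.8604157763960917 min/max 0.788234882830881 0.894687443261065
bar deg 21.954272484549815 21.95314303516494 line normal deg 21.843515334168515 width mm 34.976875254704694
top hub [0.68932497 0.00944806] beyond edge 58.32874127209132 lat 10.028643419297936
side hub [0.68633247 0.01333046] beyond edge 57.01592304519874 lat 14.75141578497312
```

Call:
apply_moves(
  moves=[
    [0, 0, 0, -0.0005, 0, 0, 30],
    [0, 0, 0, -0.001, 0, 0, 30],
    [0, 0, 0, -0.001, 0, 0, 30],
    [0, 0, 0, -0.001, 0, 0, 30],
    [0, 0, 0, -0.001, 0, 0, 30],
    [0, 0, 0, -0.001, 0, 0, 30],
    [0, 0, 0, -0.001, 0, 0, 30],
    [0, 0, 0, -0.001, 0, 0, 30],
  ],
)

```text
time_s: 9.9
position: [0.5853, -0.033, 0.081]
tcp_rot: [3.141, 0.01, 0.386]
ft_force: [-7.1, -2.3, 7.4]
gripper_width: 0.0328
```

```bash
python3 chk.py 8
python3 - <<'E'
import cv2
p=cv2.imread("pics/side8.png")[140:225,255:390]; cv2.imwrite("pics/side8z.png",cv2.resize(p,None,fx=5,fy=5,interpolation=cv2.INTER_CUBIC))
E
```

```text
9.9 [ 0.58526207 -0.03300708  0.0809919 ] [3.14123698 0.00971873 0.3859732 ] [-7.12038971 -2.33194712  7.35174469] [-0.66521819  1.49191049 -0.03892577] 0.03281977393689684
edge normal deg 22.101123639326328 resid mm 0.026095594085049384 edge pos along BX vs top: -0.5829765372549169
line outward of edge mm: mean 0.8391088930715305 min/max 0.8303866599848555 0.8567491105455505
bar deg 21.96933877023366 21.951079130273556 line normal deg 22.069343228302625 width mm 34.98292535877476
top hub [0.6893374  0.00936468] beyond edge 58.30890313761921 lat 9.94670975155838
side hub [0.68633247 0.01333046] beyond edge 57.01592304519874 lat 14.75141578497312
```

View pics/wrist8.png

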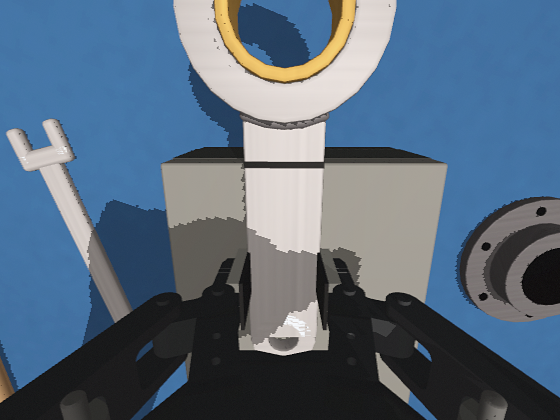

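View pics/side8z.png

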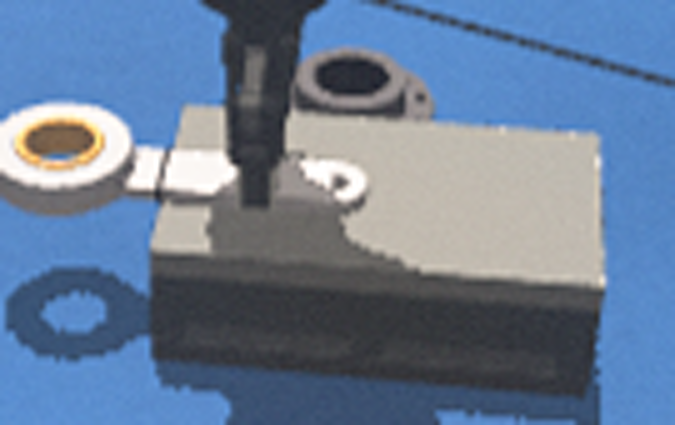

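Call:
apply_moves(
  moves=[
    [0, 0, 0, -0.0005, 0, 0.0005, 30],
    [0, 0, 0, -0.001, 0, 0.001, 30],
    [0, 0, 0, -0.0015, 0, 0.001, 30],
    [0, 0, 0, -0.002, 0, 0.001, 30],
    [0, 0, 0, -0.0025, 0, 0.001, 30],
    [0, 0, 0, -0.0025, 0, 0.001, 30],
    [0, 0, 0, -0.0025, 0, 0.001, 30],
  ],
)

```text
time_s: 10.92
position: [0.5853, -0.033, 0.0809]
tcp_rot: [3.141, 0.005, 0.386]
ft_force: [-3.6, -2.5, 6.9]
gripper_width: 0.0327
```

```bash
python3 chk.py 9
python3 - <<'E'
from w import *
import pickle
for k in("3","4","5","8","9"):
    c=pickle.load(open(f"wrist{k}.pkl","rb")) if k in "345" else pickle.load(open(f"C{k}.pkl","rb"))["wrist"]
    p=c["pixels"]; g=cv2.cvtColor(p,cv2.COLOR_RGB2GRAY)
    w=np.clip(150-g[155:176,255:315].astype(float),0,None); lr=155+(w*np.arange(21)[:,None]).sum()/w.sum()
    y=((p[:,:,0].astype(int)-p[:,:,2]>60)); y[120:]=0
    ys,xs=np.nonzero(y); 
    hw=[]
    for r in(20,40):
        v=g[r]; hw.append((150+prof_edge(v[150:205],1),370+prof_edge(v[370:420],-1)))
    print(k,"line row",lr.round(2),"bush bottom",np.sort(ys)[-20:].mean().round(2),"bush cols",xs.min(),xs.max())
E
```

```text
10.925 [ 0.58526179 -0.03297679  0.08087915] [3.14054175 0.00455329 0.38647202] [-3.58976401 -2.52002838  6.91339611] [-0.43957919  0.92145015 -0.01655414] 0.03273750498024081
edge normal deg 22.122256296119577 resid mm 0.026057254791176012 edge pos along BX vs top: -0.5951379368896396
line outward of edge mm: mean 0.7593159674777942 min/max 0.7498324207977461 0.773392503013072
bar deg 22.051775668162193 21.94169120119713 line normal deg 22.14110120563009 width mm 34.96346823907592
top hub [0.68932497 0.00944806] beyond edge 58.32874127209132 lat 10.028643419297936
side hub [0.68633247 0.01333046] beyond edge 57.01592304519874 lat 14.75141578497312
3 line row 164.45 bush bottom 80.15 bush cols 214 355
4 line row 164.92 bush bottom 80.6 bush cols 213 355
5 line row 164.58 bush bottom 80.6 bush cols 214 355
8 line row 164.46 bush bottom 80.55 bush cols 214 355
9 line row 164.47 bush bottom 80.6 bush cols 214 355
```

Call:
apply_moves(
  moves=[
    [0, 0, 0, -0.0005, 0, 0.0005, 30],
    [0, 0, 0, -0.001, 0, 0.001, 30],
    [0, 0, 0, -0.0015, 0, 0.0015, 30],
    [0, 0, 0, -0.002, 0, 0.0015, 30],
    [0, 0, 0, -0.002, 0, 0.0015, 30],
    [0, 0, 0, -0.002, 0, 0.0015, 30],
    [0, 0, 0, -0.002, 0, 0.0015, 30],
  ],
)

```text
time_s: 11.95
position: [0.5852, -0.033, 0.0808]
tcp_rot: [3.14, 0.001, 0.387]
ft_force: [-3.0, -2.0, 10.0]
gripper_width: 0.0329
```

```bash
python3 chk.py 10
```

```text
11.95 [ 0.58524218 -0.03303228  0.08078447] [3.13983304e+00 7.64220333e-04 3.86667855e-01] [-3.02653497 -2.03997722  9.96577689] [-0.21635065  0.83369317 -0.00540472] 0.03291940337529072
edge normal deg 22.11442833521631 resid mm 0.025457764068691685 edge pos along BX vs top: -0.6057803772476873
line outward of edge mm: mean 0.716161350635721 min/max 0.6956299450323162 0.8451917811219921
bar deg 22.02977240999215 21.908378959473563 line normal deg 22.139878824829445 width mm 34.953943970504284
top hub [0.68932497 0.00944806] beyond edge 58.32874127209132 lat 10.028643419297936
side hub [0.68626219 0.01295839] beyond edge 56.81088750597621 lat 14.433090313119656
```

Run:
```python
import cv2,numpy as np
from bench import bot
a=cv2.imread("pics/side0.png").astype(int);b=cv2.imread("pics/side10.png").astype(int)
d=abs(a-b).max(2); print("hammer/wrench region", (d[228:290,265:400]>60).sum())
print("flange", (d[150:162,308:345]>60).sum())
s=bot.observe();print(s["joint_velocities"].round(4) if hasattr(s["joint_velocities"],"round") else s["joint_velocities"])
print(bot.close_job())
```

```text
hammer/wrench region 1757
flange 70
[-0.0013  0.0023  0.0002 -0.0008  0.0008 -0.0004 -0.0007]
the job is handed in; nothing more can be done
None
```

View pics/side10.png

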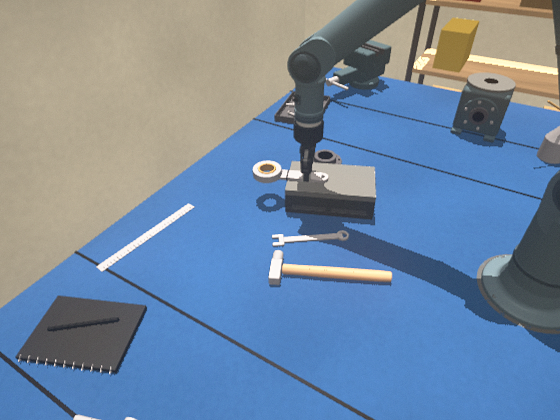

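The torque arm is in place and the job is handed in at about 12 s. I gripped the bar about 55 mm behind the line, slid it about 123 mm outward hub first, and turned it square. At handover the arm was still holding it with a 100 N grip setting and about 10 N pressed down. That downward force stayed on throughout the slide.

Last checks before handing in:
- **Line position:** the wrist camera puts the line 0.7 mm beyond the edge. The top camera puts it about 0.3 mm beyond, judged from the hub position.
- **Squareness:** the bar and line measured 21.9–22.1° against 22.1° for the edge's outward direction, so it is within about 0.2°.
- **Steadiness:** the tool is level to 0.001 rad and joint speeds are near zero. The line position held within about 0.15 mm over the last 3 s.
- **Flatness:** I did not measure the bar's tilt directly. I inferred that it lies flat from the level tool, the downward force and its unchanged look in the grip.

Two checks disagreed or failed:
- **Side view:** the side camera puts the hub about 1.2 mm short of where it should be. That was measured against the edge as found in the top view, so I put it down to calibration error between the cameras.
- **Wrench, hammer and flange:** an image-difference check flagged changes around the wrench, hammer and flange. I viewed the last side picture only after handing in. It shows the wrench and hammer at their original pixels, with the arm's shadow now over that area. The flange is partly hidden behind the gripper and looks to be in its original place.

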